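Close the bench chuck on its driver bit

TASK

Two identical three-jaw bench chucks stand open on the assembly bench, and a steel driver bit with an orange band stands loose in one of them. Turn the knurled sleeve of that chuck clockwise (seen from above) until its jaws grip the bit firmly, then let go; leave the bit standing in the chuck and the empty chuck open.

Things in the scene. Friction and masses are not known exactly. Their poses are not given: they have to be found in the camera images.
- chuck: The fixed upright chuck that holds the bit. Origin: centre of the underside of its 100 x 100 x 12 mm aluminium plate, on the chuck's axis, z up. Its round knurled steel sleeve, 50 mm in diameter (39 mm bore), spans 48 to 85 mm above the origin and can be gripped across from above in any yaw. Below it a dark body, 68 mm wide up to 30 mm, then 48 mm. Inside stand three brass jaws, tops at 82 mm.
- chuck_sleeve (a joint): Angle of that sleeve, rad, growing clockwise seen from above. 0: jaws fully open; starts at 0 to 0.25; end stop at 1.2. The jaws close by 5 mm per rad, touch the bit at 1.0 and squeeze it beyond: turned to 1.1 or more is firm. Torque 0.12 N m, about 0.25 when squeezing. Let go, it springs back to about 1.06 and stays. A white mark on its top lies on the chuck's own -x side at 0.
- bit: Steel driver bit: a round rod 12 mm in diameter, 62 mm long, about 55 g, 15 mm orange band near the top. It stands loose on the chuck's floor, 45 mm above the chuck's origin and up to 2 mm off its axis; its top is 22 mm above the sleeve's top, so keep it free between the fingers. Origin: centre of its foot; z along it, up.
- spare_sleeve (a joint): Angle of the sleeve of the second, identical but empty chuck, to be left alone. It stands on the other (left or right) half of the bench, its axis at least 200 mm from the first. Same meaning; it starts at 0 to 0.25.
There are look-alikes about, which are no part of the job. Leave any green or turquoise look-alike of the chuck alone.

How it is judged:
At the end, for the whole second after the job is handed in: The jaws press on the bit with more than 6 N (sleeve past 0.97 rad); the bit's foot is within 4 mm of the chuck's axis and less than 10 mm above the chuck's floor, the bit is upright within 0.1 rad and at rest; the empty chuck's sleeve reads less than 0.5 rad (contact force between chuck and bit above 6 N and value of joint chuck_sleeve above 0.97 rad and horizontal distance between bit and chuck below 0.004 m and z of bit in the frame of chuck below 0.055 m and angle between bit's own z axis and vertical below 0.1 rad and linear speed of bit below 0.02 m/s and value of joint spare_sleeve below 0.5 rad); the robot touches nothing.
It fails at once if the empty chuck is closed (value of joint spare_sleeve above 0.5 rad).
It also fails if it takes over 32 s, if anything falls off the work surface, if the arm or the gripper's body presses on something with over 40 N, if the wrist force passes 120 N, or if a joint passes its speed limit or range.

ROBOT

A 7-joint arm with a two-finger parallel gripper is mounted at the origin on the work surface. World frame = base frame: x ahead of the robot, y to its left, z up, the work surface at z = 0. Lengths are in m, angles in rad, forces in N, time in s.
With the tool pointing down it reaches from about 0.4 to 0.9 m from the base axis. Payload 5.6 kg.
Tool frame: the origin (TCP) lies midway between the tips of the shut fingers; the grasp point (between the pads) lies 19 mm behind it; z points along the fingers, y is the direction in which the jaws open and shut (so a half turn about z gives the same grasp; the last joint's range is limited). The gripper opens to 92 mm and grips with 3 to 60 N. Pads are 20 mm wide; open, the fingers measure 128 mm over their backs; the gripper's body (75 mm by 189 mm) begins 69 mm behind the grasp point.
Start: joints at [1.162, 0.468, -0.012, 1.603, 0.006, 1.071, -0.056], TCP at [0.232, -0.607, 0.215] pointing down, gripper open.
Joint ranges: [-2.53, 2.53], [-0.31, 2.02], [-1.57, 1.55], [0.28, 2.44], [-1.29, 4.43], [0.15, 1.84], [-2.92, 2.92]. Speed limits (rad/s): [2.57, 2.57, 3.14, 3.14, 3.14, 3.14, 3.14].

INTERFACE

Orientations are given as a rotation vector (axis times angle).
In Python, from rig import env gives the robot as it stands. The module is installed in compiled form; this text tells all that it offers. Calls block until the motion is done:
- env.reach(position, orientation): joint-space move of the TCP to a pose.
- env.move_linear(position, attitude=None, velocity=0.15, until_force=None): straight line of the TCP; attitude=None keeps the orientation; velocity is the mean speed in m/s. With until_force (N) it stops when the force on the tool has changed by that much, and returns True; else False.
- env.movej(angles): joint-space move.
- env.set_gripper(opening): finger opening in m; the grip force is fixed at half the most; returns when the fingers have stopped.
- env.hold(seconds).
- env.ik(position, orientation): joint angles nearest the present ones, or None.
- env.get_obs(): the state.
- env.camera(name): name is "scene" or "top" or "wrist"; returns a dict with "frame" (420x560x3 uint8, red, green, blue), "z_map" (420x560 float32, m along the optical axis (not along the pixel's ray), 0 where there is no reading), "vfov" (degrees; the focal length in pixels is half the picture's height over the tangent of half this angle, whatever the lens; pixels are square), "cx", "cy" (the principal point, pixels), "camera_from_world" (4x4, takes a point from world to camera coordinates); the wrist camera has in their place "T_tool_cam" (4x4, takes a point from camera to tool coordinates, whose origin is the TCP and whose axes are the flange's). Camera axes: x right, y up, looking along -z (the intrinsics and any distortion apply to the point x, -y, -z); pixel columns grow to the right and rows downward; lengths in m; the calibration is good to about 2 mm. A picture is of the moment at which its call begins: read the wrist's pose just before it.
A pose or a line that the arm cannot do raises env.Unreachable and nothing moves.
- env.job_done(): hands the job in, once; it reports no verdict.
The state is a dict: "clock": time; "joint_pos": joint angles; "joint_vel": joint speeds; "joint_torque": joint torques, N m; "tcp_pos": TCP position; "tcp_rot": TCP orientation; "force": force on the tool from outside, world axes, zero at the start; "moment": the same for the moment, N m; "width": finger opening in m.
Only numpy, scipy, OpenCV 4.12 (cv2) and the standard library are available. Lean on these libraries where they do the work, as an engineer would, in place of code of your own. Each camera call takes 0.05 s, during which the arm holds its last target.

## Working session

There is one attempt and no reset: what is moved stays moved. The work goes in short steps, each a Python script; the robot and the scene stay as the last script left them, time stands still between calls to the robot, and variables do not carry over. Pictures are saved under pics/ and viewed, and the job is handed in when it is done.

```bash
mkdir -p pics; python3 - <<'E'
from rig import env
import cv2,numpy as np,pickle
o=env.get_obs();print({k:np.round(v,3) for k,v in o.items()})
for n in ("scene","top","wrist"):
    c=env.camera(n);pickle.dump((c,o),open(f"{n}0.pkl","wb"))
    print(n,c["vfov"],c["cx"],c["cy"],[k for k in c]); cv2.imwrite(f"pics/{n}0.png",c["frame"][...,::-1])
    print(np.round(c.get("camera_from_world",c.get("T_tool_cam")),3))
E
```

```text
{'clock': np.float64(0.0), 'joint_pos': array([ 1.162,  0.468, -0.012,  1.604,  0.006,  1.071, -0.056]), 'joint_vel': array([-0.001, -0.   ,  0.   ,  0.001, -0.001, -0.   ,  0.001]), 'joint_torque': array([ 0.0000e+00, -5.2058e+01, -1.2000e-02, -2.4375e+01, -5.7000e-02,
        1.7000e-02,  0.0000e+00]), 'tcp_pos': array([ 0.232, -0.606,  0.214]), 'tcp_rot': array([-3.087e+00, -5.710e-01,  1.000e-03]), 'force': array([-1.211, -0.615,  0.537]), 'moment': array([-0.013,  0.012,  0.011]), 'width': np.float64(0.093)}
scene 55.41697401788644 281.3411865957621 207.69927810582573 ['frame', 'z_map', 'vfov', 'cx', 'cy', 'camera_from_world']
[[ 0.661  0.75   0.014 -0.316]
 [-0.471  0.399  0.787  0.215]
 [ 0.585 -0.527  0.617 -1.126]
 [ 0.     0.     0.     1.   ]]
top 50.26742392135038 284.24213827457453 220.20285404378038 ['frame', 'z_map', 'vfov', 'cx', 'cy', 'camera_from_world']
[[-0.012 -0.999  0.03  -0.037]
 [ 0.984 -0.007  0.179 -0.529]
 [-0.179  0.032  0.983 -0.929]
 [ 0.     0.     0.     1.   ]]
wrist 71.3961974545068 277.58229865648894 207.1922112442691 ['frame', 'z_map', 'vfov', 'cx', 'cy', 'T_tool_cam']
[[ 0.     0.961  0.278  0.077]
 [ 1.     0.    -0.001  0.   ]
 [-0.001  0.278 -0.961 -0.171]
 [ 0.     0.     0.     1.   ]]
```

View pics/scene0.png

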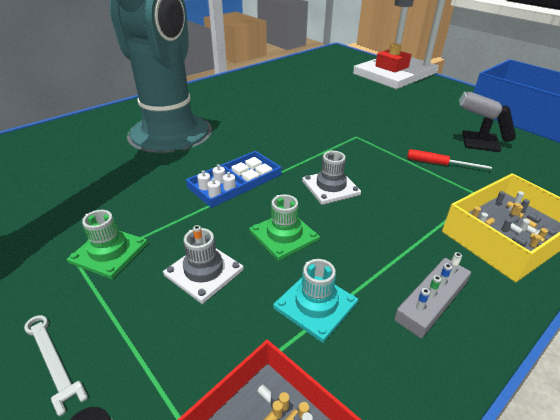

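View pics/top0.png

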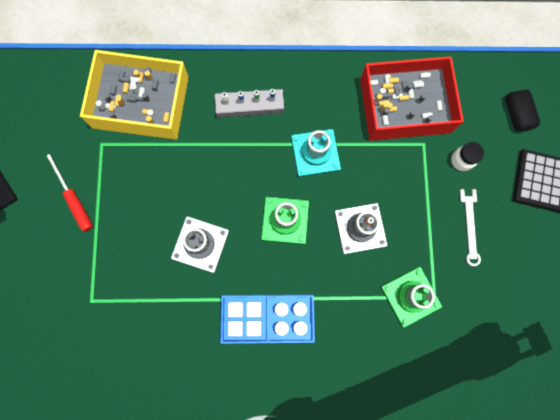

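View pics/wrist0.png

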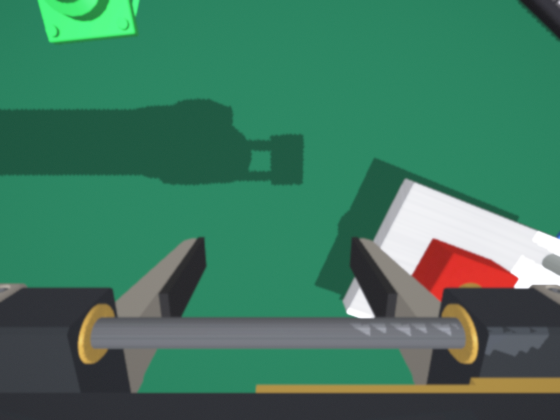

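The overhead view shows the chuck holding the bit at about (365,226) and the empty one at (197,240). The scene view shows the orange band at about (198,235). Next I locate the plate and the sleeve ring from depth.

```bash
cat > h.py <<'E'
import numpy as np,cv2,pickle
from scipy.optimize import least_squares
def K(c):
    return c["frame"].shape[0]/2/np.tan(np.radians(c["vfov"])/2)
def w2c(c,o=None):
    return c["camera_from_world"] if "camera_from_world" in c else np.linalg.inv(T_tool(o)@c["T_tool_cam"])
def T_tool(o):
    T=np.eye(4);T[:3,:3]=cv2.Rodrigues(np.array(o["tcp_rot"],float))[0];T[:3,3]=o["tcp_pos"];return T
def cloud(c,o=None):
    f=K(c);v,u=np.mgrid[:420,:560];z=c["z_map"]
    P=np.stack([(u-c["cx"])/f*z,-(v-c["cy"])/f*z,-z],-1)
    M=np.linalg.inv(w2c(c,o));W=P@M[:3,:3].T+M[:3,3];W[z==0]=np.nan;return W
def ray(c,uv,h,o=None):
    f=K(c);M=np.linalg.inv(w2c(c,o));d=M[:3,:3]@np.array([(uv[0]-c["cx"])/f,-(uv[1]-c["cy"])/f,-1]);p=M[:3,3]
    return p+d*(h-p[2])/d[2]
def proj(c,p,o=None):
    q=w2c(c,o)@np.append(p,1);f=K(c);return np.array([c["cx"]+f*q[0]/-q[2],c["cy"]+f*q[1]/q[2]])
def circ(x,y):
    s=least_squares(lambda p:np.hypot(x-p[0],y-p[1])-p[2],[x.mean(),y.mean(),.022],loss="soft_l1",f_scale=.002);return s.x
E
python3 - <<'E'
from h import *
for n,pix in (("top",[(365,226),(197,240)]),("scene",[(200,255),(333,180)])):
    c,o=pickle.load(open(n+"0.pkl","rb"));W=cloud(c)
    hsv=cv2.cvtColor(c["frame"],cv2.COLOR_RGB2HSV)
    for u,v in pix:
        s=np.zeros((420,560),bool);s[v-50:v+50,u-50:u+50]=1
        w=(hsv[...,1]<60)&(hsv[...,2]>150)&s
        pl=w&(W[...,2]<.03)
        cn=max(cv2.findContours(pl.astype(np.uint8),cv2.RETR_EXTERNAL,cv2.CHAIN_APPROX_NONE)[0],key=cv2.contourArea)
        P=np.array([ray(c,q,.012)[:2] for q in cn[:,0]],np.float32)
        r=cv2.minAreaRect(P*1000)
        W2=W[s&(W[...,2]>.07)]
        print(n,"plate",r,"zmed",np.nanmedian(W[pl][:,2]))
        rr=W[s&(W[...,2]>.078)&(W[...,2]<.095)]
        if len(rr): print("  ring",np.round(circ(rr[:,0],rr[:,1]),4),len(rr))
        hi=W[s&(W[...,2]>.098)]
        if len(hi):print("  high",np.median(hi,0),hi[:,2].max(),len(hi))
E
```

```text
top plate ((516.6636352539062, -217.3023223876953), (102.77127075195312, 102.91575622558594), 9.723617553710938) zmed 0.012040158944934543
  ring [ 0.5159 -0.2175  0.0209] 238
  high [ 0.51564324 -0.21760989  0.10661168] 0.1107293176290357 33
top plate ((483.09423828125, 145.90777587890625), (102.8128662109375, 102.13967895507812), 71.13772583007812) zmed 0.012437993362946598
  ring [0.4819 0.145  0.0208] 243
scene plate ((519.8526000976562, -219.05514526367188), (105.80522918701172, 103.59903717041016), 9.606574058532715) zmed 0.012309742988935168
  ring [ 0.5179 -0.2177  0.0207] 420
  high [ 0.52014599 -0.21931399  0.10620013] 0.10873970501612329 65
scene plate ((486.6822814941406, 141.35214233398438), (104.38703155517578, 109.08525085449219), 71.18305969238281) zmed 0.012178062939604772
  ring [0.8657 0.1752 0.384 ] 379
```

```bash
python3 - <<'E'
from rig import env
from h import *
from scipy.spatial.transform import Rotation as R
for yaw in np.radians(np.arange(-180,181,30)):
    r=(R.from_euler('z',yaw)*R.from_euler('x',np.pi)).as_rotvec()
    q=env.ik([.5165,-.2175,.20],r); q2=env.ik([.5165,-.2175,.051],r)
    print(np.degrees(yaw).round(),None if q is None else np.round(q,2),None if q2 is None else np.round(q2,2))
E
```

```text
-180.0 [ 0.89  0.43 -0.7   1.8   0.32  1.02  1.63] [ 0.8   0.63 -0.59  1.9   0.5   0.76  1.49]
-150.0 [ 1.24  0.76 -1.32  1.79  0.78  1.24  1.79] [ 1.21  1.1  -1.34  1.88  1.17  1.23  1.55]
-120.0 [ 1.24  0.76 -1.32  1.79  0.78  1.24  2.32] [ 1.21  1.1  -1.34  1.88  1.17  1.23  2.08]
-90.0 [ 0.23  0.33  0.13  1.85 -0.05  0.97 -2.76] [ 0.16  0.54  0.22  1.95 -0.19  0.67 -2.64]
-60.0 [ 0.31  0.33  0.03  1.84 -0.01  0.97 -2.27] [ 0.25  0.54  0.11  1.94 -0.1   0.66 -2.2 ]
-30.0 [ 0.39  0.34 -0.06  1.84  0.02  0.97 -1.78] [ 0.33  0.54  0.01  1.94 -0.01  0.67 -1.75]
0.0 [ 0.47  0.34 -0.16  1.83  0.07  0.97 -1.29] [ 0.43  0.55 -0.11  1.93  0.09  0.67 -1.31]
30.0 [ 0.54  0.35 -0.25  1.83  0.1   0.98 -0.8 ] [ 0.51  0.56 -0.22  1.92  0.18  0.68 -0.86]
60.0 [ 0.62  0.36 -0.35  1.82  0.15  0.98 -0.31] [ 0.59  0.57 -0.31  1.92  0.26  0.69 -0.41]
90.0 [ 0.7   0.38 -0.45  1.82  0.2   0.99  0.17] [ 0.66  0.59 -0.41  1.91  0.34  0.71  0.05]
120.0 [ 0.77  0.4  -0.54  1.81  0.24  1.    0.66] [ 0.72  0.6  -0.49  1.91  0.42  0.73  0.51]
150.0 [ 0.82  0.41 -0.6   1.81  0.27  1.01  1.15] [ 0.75  0.61 -0.53  1.91  0.45  0.74  1.01]
180.0 [ 0.89  0.43 -0.7   1.8   0.32  1.02  1.63] [ 0.8   0.63 -0.59  1.9   0.5   0.76  1.49]
```

```bash
python3 - <<'E'
from rig import env
from h import *
from scipy.spatial.transform import Rotation as R
r=(R.from_euler('z',np.pi/2)*R.from_euler('x',np.pi)).as_rotvec()
env.reach([.5165,-.2175,.21],r)
o=env.get_obs();c=env.camera("wrist");pickle.dump((c,o),open("wrist1.pkl","wb"))
cv2.imwrite("pics/wrist1.png",c["frame"][...,::-1])
print(o["clock"],o["tcp_pos"],o["joint_pos"].round(3),o["force"],o["moment"])
W=cloud(c,o);m=(np.abs(W[...,2]-.085)<.004)&(np.hypot(W[...,0]-.5165,W[...,1]+.2175)<.035)
v,u=np.nonzero(m);print(circ(W[m][:,0],W[m][:,1]),np.median(W[m],0),u.min(),u.max(),v.min(),v.max())
print(proj(c,[.5165,-.2175,.085],o))
E
```

```text
1.9083 [ 0.51591896 -0.21940473  0.20984504] [ 0.705  0.368 -0.452  1.806  0.187  1.01   0.176] [ 1.01973967 -0.31093183  0.74563322] [-0.05629853 -0.04287726  0.0627269 ]
[ 0.51494632 -0.21947613  0.02060599] [ 0.51613633 -0.21928762  0.08531188] 255 301 177 221
[279.38055489 197.9713043 ]
```

View pics/wrist1.png

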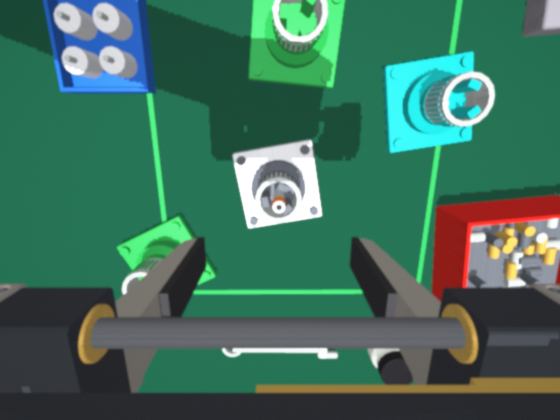

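```bash
python3 - <<'E'
from rig import env
from h import *
env.hold(0.15)
o=env.get_obs();c=env.camera("wrist");pickle.dump((c,o),open("wrist2.pkl","wb"))
print(o["clock"],o["tcp_pos"],o["joint_pos"].round(4),o["joint_vel"].round(3))
W=cloud(c,o);m=(np.abs(W[...,2]-.085)<.004)&(np.hypot(W[...,0]-.5165,W[...,1]+.2175)<.035)
print(circ(W[m][:,0],W[m][:,1]))
hsv=cv2.cvtColor(c["frame"],cv2.COLOR_RGB2HSV)
pl=((hsv[...,1]<60)&(hsv[...,2]>150)&(np.abs(W[...,2]-.012)<.006)&(np.hypot(W[...,0]-.5165,W[...,1]+.2175)<.085)).astype(np.uint8)
cn=max(cv2.findContours(pl,cv2.RETR_EXTERNAL,cv2.CHAIN_APPROX_NONE)[0],key=cv2.contourArea)
print(cv2.minAreaRect(np.array([ray(c,q,.012,o)[:2] for q in cn[:,0]],np.float32)*1000))
a=c["frame"][140:235,225:330,::-1];cv2.imwrite("pics/w2.png",cv2.resize(a,None,fx=6,fy=6,interpolation=cv2.INTER_CUBIC))
E
```

```text
2.1083 [ 0.51617161 -0.21854233  0.20989863] [ 0.7048  0.3675 -0.4529  1.8065  0.187   1.0099  0.1763] [-0.005  0.001 -0.007  0.002 -0.002 -0.     0.   ]
[ 0.51488141 -0.21949889  0.02063595]
((514.9218139648438, -219.82394409179688), (99.72366333007812, 100.12278747558594), 9.797626495361328)
```

View pics/w2.png

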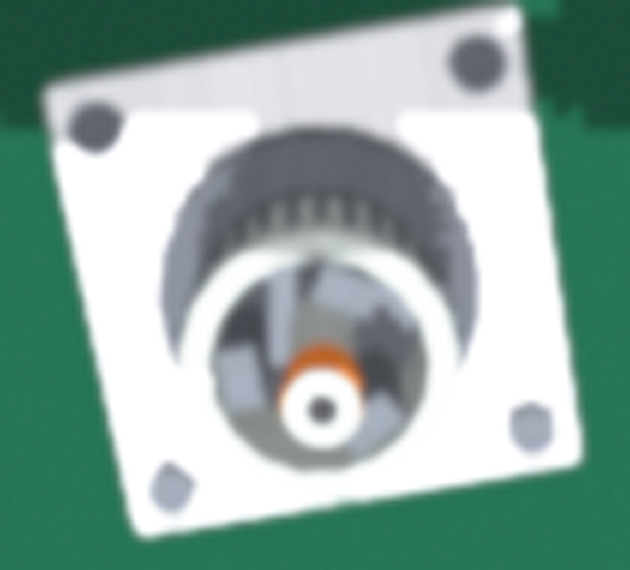

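The wrist view shows the bit standing in the sleeve at about (278,207), with the ring centre near (278,197). The ring top is overexposed, so I check brightness around it for the white mark.

```bash
python3 - <<'E'
from h import *
for n in ("wrist2","top0","scene0"):
    c,o=pickle.load(open(n+".pkl","rb"));W=cloud(c,o)
    m=(np.abs(W[...,2]-.085)<.006)&(np.hypot(W[...,0]-.5165,W[...,1]+.2175)<.035)
    cx,cy,_=circ(W[m][:,0],W[m][:,1])
    print(n)
    for a in range(0,360,15):
        vals=[]
        for r in (.021,.0225,.024):
            p=proj(c,[cx+r*np.cos(np.radians(a)),cy+r*np.sin(np.radians(a)),.085],o)
            vals.append(cv2.getRectSubPix(c["frame"],(1,1),tuple(map(float,p)))[0,0].tolist())
        print(a,vals,end="; ")
    print()
E
```

```text
wrist2
0 [[253, 253, 253], [253, 254, 253], [240, 243, 244]]; 15 [[253, 254, 254], [251, 252, 252], [212, 220, 220]]; 30 [[252, 253, 253], [251, 253, 252], [211, 217, 217]]; 45 [[253, 254, 253], [250, 252, 251], [204, 210, 209]]; 60 [[252, 253, 253], [238, 242, 241], [172, 178, 176]]; 75 [[212, 220, 217], [188, 195, 194], [153, 160, 159]]; 90 [[182, 189, 188], [183, 190, 189], [155, 161, 160]]; 105 [[211, 218, 216], [183, 190, 188], [152, 157, 156]]; 120 [[252, 253, 253], [239, 242, 241], [171, 177, 176]]; 135 [[252, 254, 254], [250, 251, 251], [201, 207, 206]]; 150 [[254, 254, 254], [252, 253, 252], [207, 212, 213]]; 165 [[253, 254, 254], [251, 252, 252], [203, 209, 210]]; 180 [[253, 254, 254], [253, 254, 254], [245, 247, 247]]; 195 [[254, 254, 254], [254, 255, 255], [255, 255, 255]]; 210 [[253, 254, 253], [254, 255, 255], [255, 255, 255]]; 225 [[253, 253, 253], [254, 255, 255], [255, 255, 255]]; 240 [[250, 252, 252], [254, 254, 254], [255, 255, 255]]; 255 [[250, 252, 251], [254, 254, 254], [255, 255, 255]]; 270 [[249, 251, 251], [254, 254, 254], [252, 253, 253]]; 285 [[251, 252, 25
[... 2300 characters left out ...]
202, 212, 209]]; 180 [[190, 193, 187], [221, 225, 218], [233, 238, 233]]; 195 [[184, 193, 189], [210, 218, 216], [205, 216, 213]]; 210 [[190, 197, 195], [213, 222, 219], [188, 203, 198]]; 225 [[201, 214, 210], [219, 227, 223], [176, 198, 188]]; 240 [[193, 203, 200], [213, 222, 219], [173, 189, 182]]; 255 [[205, 214, 211], [219, 226, 223], [166, 173, 173]]; 270 [[210, 219, 216], [206, 214, 211], [166, 175, 171]]; 285 [[218, 226, 223], [206, 215, 210], [175, 183, 179]]; 300 [[223, 231, 228], [200, 208, 207], [174, 183, 181]]; 315 [[212, 220, 218], [203, 212, 210], [172, 180, 178]]; 330 [[206, 216, 213], [190, 200, 197], [168, 175, 173]]; 345 [[214, 224, 221], [199, 210, 207], [165, 175, 173]];
```

```bash
python3 - <<'E'
from h import *
for n in ("top0","scene0"):
    c,o=pickle.load(open(n+".pkl","rb"));W=cloud(c,o)
    m=(np.abs(W[...,2]-.085)<.006)&(np.hypot(W[...,0]-.5165,W[...,1]+.2175)<.035)
    cx,cy,_=circ(W[m][:,0],W[m][:,1])
    for a in range(164,204,4):
        v=np.mean([cv2.getRectSubPix(c["frame"],(1,1),tuple(map(float,proj(c,[cx+r*np.cos(np.radians(a)),cy+r*np.sin(np.radians(a)),.085],o))))[0,0].astype(float) for r in (.020,.0215,.0225,.0235)],0)
        print(n,a,v.round(),v[1]-v[0])
E
```

```text
top0 164 [231. 236. 232.] 4.5
top0 168 [233. 237. 233.] 4.0
top0 172 [234. 237. 234.] 2.75
top0 176 [235. 238. 235.] 2.25
top0 180 [238. 240. 238.] 1.5
top0 184 [244. 244. 244.] 0.25
top0 188 [243. 244. 243.] 0.75
top0 192 [238. 240. 238.] 2.0
top0 196 [233. 237. 233.] 3.75
top0 200 [229. 234. 230.] 4.25
scene0 164 [190. 196. 191.] 6.0
scene0 168 [174. 174. 166.] 1.0
scene0 172 [200. 168. 138.] -31.25
scene0 176 [200. 186. 167.] -15.0
scene0 180 [206. 208. 201.] 2.5
scene0 184 [210. 214. 208.] 4.25
scene0 188 [201. 208. 202.] 7.0
scene0 192 [196. 204. 200.] 7.5
scene0 196 [194. 202. 199.] 8.5
scene0 200 [194. 202. 199.] 7.75
```

```bash
cat >> h.py <<'E'
def yaw(o):
    X=T_tool(o)[:3,0];return np.arctan2(X[1],X[0])
E
python3 - <<'E'
from rig import env
from h import *
o=env.get_obs();q=np.array(o["joint_pos"]);q[6]+=.15;y0=yaw(o)
env.movej(q);o=env.get_obs();print("dyaw for +.15:",yaw(o)-y0)
env.move_linear([.516,-.2185,.120]);
o=env.get_obs();c=env.camera("wrist");W=cloud(c,o)
m=(np.abs(W[...,2]-.085)<.004)&(np.hypot(W[...,0]-.5165,W[...,1]+.2175)<.035)
print(o["clock"],o["tcp_pos"],m.sum(),circ(W[m][:,0],W[m][:,1]))
cv2.imwrite("pics/w3.png",c["frame"][...,::-1])
T=T_tool(o);P=np.array([.516,-.2185,.085])
print("sleeve centre in tool:",np.linalg.inv(T)@np.r_[circ(W[m][:,0],W[m][:,1])[:2],.085,1])
E
```

```text
dyaw for +.15: 0.14612963587031547
3.175 [ 0.51664422 -0.2185339   0.12065465] 1674 [ 0.51502547 -0.21928709  0.02066583]
sleeve centre in tool: [-4.89445543e-04 -1.74504624e-03  3.56532906e-02  1.00000000e+00]
```

View pics/w3.png

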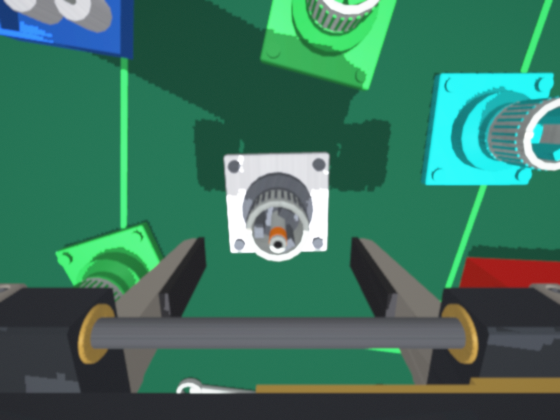

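The sleeve is centred between the fingers at about (278,222), with the bit at (278,242). The wrist camera and the fixed cameras agree on its position to about 2 mm. I descend and grip.

```bash
python3 - <<'E'
from rig import env
from h import *
print(env.move_linear([.5153,-.2190,.053],until_force=15))
o=env.get_obs();print(o["clock"],o["tcp_pos"],o["force"].round(1))
env.set_gripper(0.0)
for i in range(3):
    env.hold(.05);o=env.get_obs();print(o["clock"],o["tcp_pos"],o["force"].round(1),o["moment"].round(2),o["width"])
q=np.array(o["joint_pos"]);y0=yaw(o);np.save("start.npy",np.r_[q,y0])
c=env.camera("wrist");cv2.imwrite("pics/w4.png",c["frame"][...,::-1])
E
```

```text
False
3.825 [ 0.51598444 -0.21907579  0.05371716] [-0.4 -0.7 -0.9]
4.6083 [ 0.51640388 -0.21888779  0.0532015 ] [ 5.4  0.8 -2.4] [-0.08 -0.79 -0.13] 0.04789251705348312
4.6583 [ 0.51640505 -0.21889471  0.05319734] [ 5.5 -0.3 -1.5] [-0.06 -0.9  -0.06] 0.04762703389008904
4.7083 [ 0.51636592 -0.21888415  0.05319549] [ 5.7 -0.1 -2.7] [-0.05 -1.02 -0.13] 0.04732779063305083
```

View pics/w4.png

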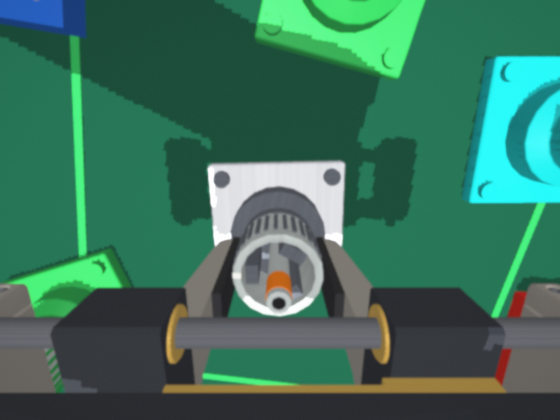

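Both pads are on the sleeve and the bit is free between the fingers. Now I turn clockwise.

```bash
python3 - <<'E'
from rig import env
from h import *
s=np.load("start.npy");q0=s[:7];y0=s[7]
for d in (.2,.4,.6,.8,.9,.95,1.0):
    q=q0.copy();q[6]-=d;env.movej(q);env.hold(.05)
    O=[env.get_obs()]
    for i in range(2): env.hold(.02);O.append(env.get_obs())
    o=O[-1];print(d,o["clock"].round(2),round((y0-yaw(o)+np.pi)%(2*np.pi)-np.pi,3),o["tcp_pos"].round(4),np.mean([x["force"] for x in O],0).round(1),np.mean([x["moment"] for x in O],0).round(3),round(o["joint_torque"][6],3),o["width"].round(4))
c=env.camera("wrist");cv2.imwrite("pics/w5.png",c["frame"][...,::-1])
E
```

```text
Traceback (most recent call last):
AttributeError: 'float' object has no attribute 'round'
```

```bash
cat > turn.py <<'E'
import sys
from rig import env
from h import *
s=np.load("start.npy");q0=s[:7];y0=s[7]
def turn(ds):
  for d in ds:
    q=q0.copy();q[6]-=d;env.movej(q);env.hold(.05)
    O=[env.get_obs()]
    for i in range(2): env.hold(.02);O.append(env.get_obs())
    o=O[-1];print(d,np.round(o["clock"],2),np.round((y0-yaw(o)+np.pi)%(2*np.pi)-np.pi,3),np.round(o["tcp_pos"],4),np.mean([x["force"] for x in O],0).round(1),np.mean([x["moment"] for x in O],0).round(3),np.round(o["joint_torque"][6],3),np.round(o["width"],4))
if __name__=="__main__":
  turn([float(x) for x in sys.argv[2:]])
  c=env.camera("wrist");cv2.imwrite("pics/"+sys.argv[1],c["frame"][...,::-1])
E
python3 turn.py w5.png .2 .4 .6 .8 .9 .95 1.0
```

```text
0.2 5.48 0.199 [ 0.5164 -0.2189  0.0532] [ 3.6 -0.1 -1.9] [-0.11  -0.469  0.031] -0.056 0.0477
0.4 5.88 0.397 [ 0.5163 -0.2189  0.0532] [ 3.6 -0.6 -1.7] [-0.068 -0.457 -0.116] 0.092 0.0479
0.6 6.27 0.596 [ 0.5163 -0.2189  0.0532] [ 3.  -0.4 -1.1] [ 0.032 -0.457 -0.117] 0.078 0.048
0.8 6.66 0.796 [ 0.5163 -0.2189  0.0532] [ 3.1  0.6 -1.1] [ 0.077 -0.408 -0.072] 0.073 0.0473
0.9 6.99 0.897 [ 0.5163 -0.2189  0.0532] [ 2.5 -0.7 -1.2] [ 0.122 -0.362 -0.078] 0.082 0.0478
0.95 7.32 0.948 [ 0.5163 -0.2188  0.0532] [ 2.  -0.1 -0.8] [ 0.125 -0.321 -0.044] 0.056 0.0477
1.0 7.66 0.998 [ 0.5163 -0.2189  0.0532] [ 2.1 -0.1 -0.6] [ 0.128 -0.27   0.016] -0.002 0.0477
```

View pics/w5.png

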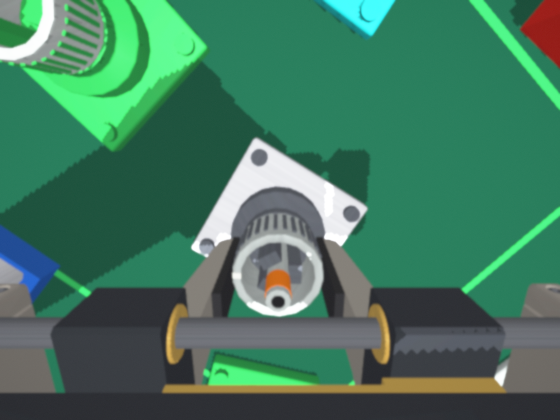

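```bash
python3 - <<'E'
import cv2,numpy as np
a=[cv2.resize(cv2.imread(f"pics/{n}.png")[215:320,225:330],None,fx=3.7,fy=3.7,interpolation=cv2.INTER_CUBIC) for n in("w4","w5")]
cv2.imwrite("pics/cmp.png",np.hstack(a))
E
```

```text
(no output)
```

View pics/cmp.png

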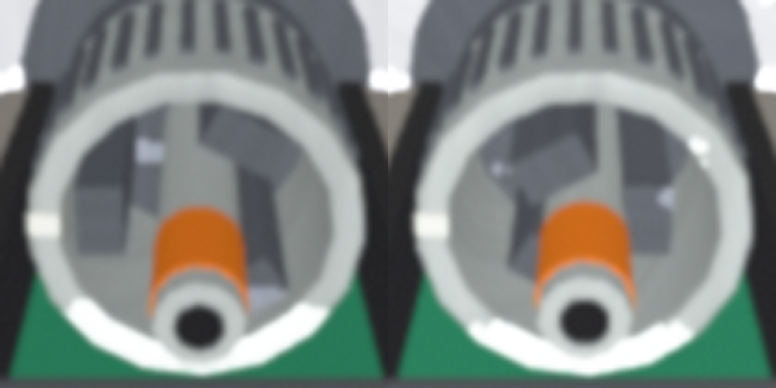

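The white mark stays at the left pad in both views, so the sleeve is turning with the fingers without slip. At grip it lay at about 188°, which puts the start angle near 0.02–0.08. I continue turning.

```bash
python3 -c "
import numpy as np;print(np.degrees(np.load('start.npy')[7]))"; python3 turn.py w6.png 1.05 1.1 1.13 1.16;python3 - <<'E'
import cv2,numpy as np
a=[cv2.resize(cv2.imread(f"pics/{n}.png")[215:320,225:330],None,fx=3.7,fy=3.7,interpolation=cv2.INTER_CUBIC) for n in("w5","w6")]
cv2.imwrite("pics/cmp2.png",np.hstack(a))
E
```

```text
98.52126709311531
1.05 8.04 1.049 [ 0.5163 -0.2189  0.0532] [ 2.   0.6 -0.6] [ 0.201 -0.206  0.069] -0.077 0.0481
1.1 8.38 1.098 [ 0.5163 -0.2188  0.0532] [ 2.2  0.2 -0.4] [ 0.201 -0.191  0.182] -0.159 0.0482
1.13 8.71 1.129 [ 0.5163 -0.2188  0.0532] [ 1.7  0.3 -0.4] [ 0.202 -0.123  0.224] -0.209 0.0478
1.16 9.04 1.159 [ 0.5162 -0.2189  0.0532] [ 0.4 -0.2  0.3] [ 0.074 -0.056  0.615] -0.587 0.0476
```

View pics/cmp2.png

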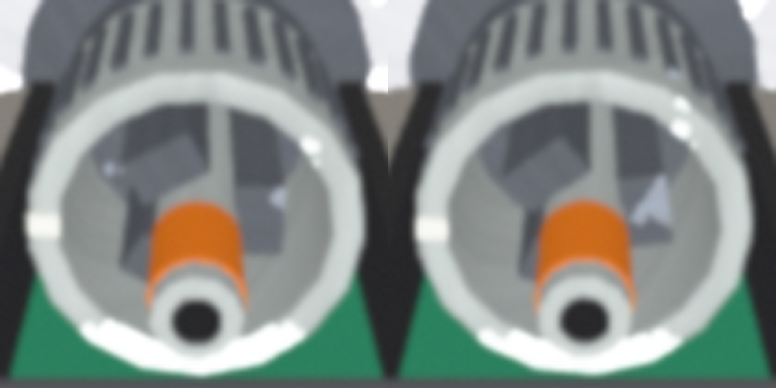

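The torque rose through squeezing and jumped to 0.6 N m at 1.16 rad of turn, so the end stop is reached and the mark is still at the pad. I release, lift and check.

```bash
python3 - <<'E'
from rig import env
from h import *
env.set_gripper(0.092);env.hold(.2)
o=env.get_obs();print(o["clock"],o["width"],o["force"].round(1))
p=np.array(o["tcp_pos"]);p[2]=.15;env.move_linear(p);env.hold(.3)
o=env.get_obs();c=env.camera("wrist");pickle.dump((c,o),open("wrist7.pkl","wb"))
W=cloud(c,o);m=(np.abs(W[...,2]-.085)<.004)&(np.hypot(W[...,0]-.5165,W[...,1]+.2175)<.035)
r=circ(W[m][:,0],W[m][:,1]);print("ring",r)
hi=(W[...,2]>.098)&(W[...,2]<.115)&(np.hypot(W[...,0]-.5165,W[...,1]+.2175)<.035)
print("bit top",np.median(W[hi&(W[...,2]>.104)],0),o["clock"],np.degrees(yaw(o)))
hsv=cv2.cvtColor(c["frame"],cv2.COLOR_RGB2HSV)
u,v=map(int,proj(c,[r[0],r[1],.085],o));print(u,v)
a=c["frame"][v-55:v+55,u-55:u+55,::-1];cv2.imwrite("pics/w7.png",cv2.resize(a,None,fx=5,fy=5,interpolation=cv2.INTER_CUBIC))
p[2]=.25;env.move_linear(p)
c=env.camera("top");cv2.imwrite("pics/top7.png",c["frame"][...,::-1]);c=env.camera("scene");cv2.imwrite("pics/scene7.png",c["frame"][...,::-1])
E
```

```text
10.075 0.09213236493020406 [-0.3 -0.7  0.7]
ring [ 0.51491951 -0.21946691  0.02084098]
bit top [ 0.51558204 -0.21930815  0.10797959] 11.1667 32.06432394321427
277 218
```

View pics/w7.png

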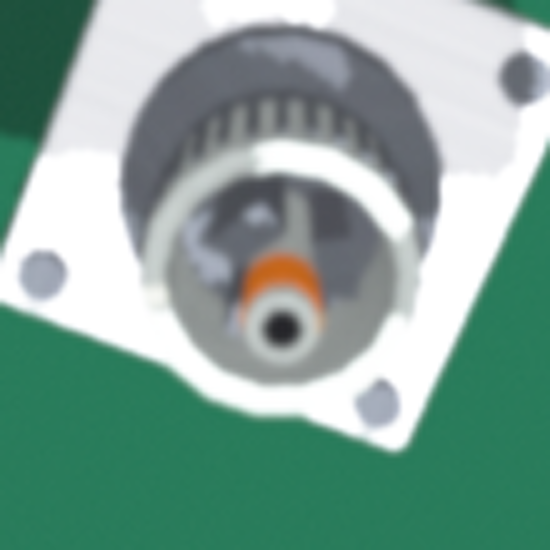

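View pics/scene7.png

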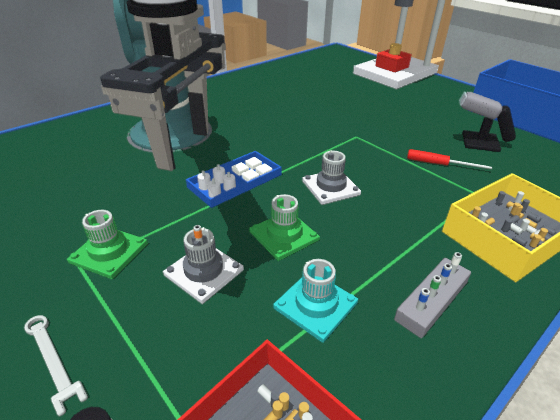

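The wrist view shows the mark near (150,295) in the crop. It has backed off about 8° from the pad line, matching the spring-back to about 1.06. The bit's top is at z = 0.108, within 1 mm of the ring centre, and the gripper is clear.

```bash
python3 -c "
from rig import env
env.hold(.3);print(env.get_obs()['clock'],env.get_obs()['force']);env.job_done()"
```

```text
12.4333 [ 0.00847956 -0.07892671  0.19155492]
the job is handed in; nothing more can be done
```

I closed the chuck holding the bit and handed the job in at about 12.4 s on the robot's clock; no verdict was reported. I gripped the sleeve from above and turned it 1.16 rad clockwise by rotating only joint 7. Then I opened the fingers and lifted clear.

**Firm grip:** The turning moment rose to 0.22 N m while squeezing, then jumped to 0.6 N m at the end stop. The white mark stayed at the pad throughout the turn, so the fingers did not slip. After release the mark had sprung back about 8°, which fits the expected 1.06 rad.

**Bit and spare chuck:** The bit stands upright, with its top at z = 0.108 m and within 1 mm of the ring centre. I never touched the empty chuck. I did not look again at its sleeve angle beyond the final scene picture, where it looks unchanged.

**What disagreed:**
- **Position:** The wrist camera and the fixed cameras differed by 2–3 mm on the chuck's position.
- **Start angle:** The white mark was washed out in the first pictures, so its estimate ranged from 0.02 to 0.08 rad. I relied on the end-stop torque instead.
- **Finger opening:** It read about 48 mm on the 50 mm sleeve.

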